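Press the key under the push-latch flap

ROBOT

A 6-joint arm with a two-finger parallel gripper is mounted at the origin on the work surface. World frame = base frame: x ahead of the robot, y to its left, z up, the work surface at z = 0. Lengths are in m, angles in degrees, forces in N, time in s.
With the tool pointing down it reaches from about 0.35 to 1 m from the base axis. Payload 7.1 kg.
Tool frame: the origin (TCP) lies midway between the tips of the shut fingers; the grasp point (between the pads) lies 19 mm behind it (bot.grip_point_offset is the z of the grasp point in the tool frame, in m); z points along the fingers, y is the direction in which the jaws open and shut (so a half turn about z gives the same grasp; the last joint's range is limited). The gripper opens to 85 mm and grips with 20 to 120 N. Pads are 22 mm wide; open, the fingers measure 114 mm over their backs; the gripper's body (76 mm by 85 mm) begins 54 mm behind the grasp point. The pads swing forward as they close: fully open they stand 13 mm farther back than shut.
Start: joints at [-66.463, 24.242, 93.386, -0, 62.372, -1.089], TCP at [0.26, -0.568, 0.231] pointing down, gripper open.
Joint ranges: [-172.04, 172.04], [-51.8, 120.97], [4.93, 147.93], [-75.15, 255.16], [6.16, 154.13], [-145.62, 145.62]. Speed limits (degrees/s): [136.94, 136.94, 172.46, 180, 180, 180].

INTERFACE

Orientations are given as [roll, pitch, yaw] about the fixed x, y, z axes, in that order (R = Rz(yaw) Ry(pitch) Rx(roll)).
In Python, from station import bot gives the robot as it stands.
- The arm moves only by the tool send_rows, never from a script. Its argument "increments" is a list of rows, each a list of 3 entries, a list of its own where there are three numbers: the shift along the tool's x, y, z in cm, then the turn, a rotation vector about the tool's x, y, z in degrees, then the opening in per cent of the stroke, from 0 (shut) to 100 (fully open). A call has exactly 5 rows; each row shifts and turns the pose as measured when the row begins, along the tool's axes as they then stand; what a row does not reach is not made up. A row lasts 1/8 s, in which the tool goes at most 62.5 mm and 10.7 degrees, less where a joint would pass 70% of its speed; a pose out of reach is approached as far as the arm can. A call with a gripper value outside its range is refused whole. The fingers move at their own pace and stop on an object; "grip_force" is the grip in N (left out, the last holds). Time passes only in rows, so rows that do not move let the fingers close, or fill a call up. It gives the time, the measured TCP pose, the force and the opening at its end, in the units of the state.
- bot.sense(): the state, without advancing time (a new reading comes with each control period).
- bot.grab_frame(name): name is "scene" or "top"; returns a dict with "image" (420x560x3 uint8, blue, green, red), "range_z" (420x560 float32, m along the optical axis (not along the pixel's ray), 0 where there is no reading), "mtx" (3x3 intrinsics, pixels), "view" (4x4, takes a point from world to camera coordinates). Camera axes: x right, y down, z forward; pixel columns grow to the right and rows downward; lengths in m; the calibration is good to about 2 mm. A picture is of the moment at which its call begins.
- bot.sign_off(): hands the job in, once; it reports no verdict.
Trained networks look in the newest picture that a camera, given by its name, has taken for a name from the list of things; names that differ only in an ending like _2 or _b are one class to them, and where a whole thing is asked for, a point or a joint stands for the part that bears it (a point fixed in the world has none). Each returns a list of dicts, best first, with "confidence" (0 to 1); they miss things now and then, are a little off and sometimes report something else, mostly with a low value. They report only what shows in the picture. A call takes as long as a camera call.
- bot.search_frame(camera, name): "rect" ([left, top, width, height] in pixels, round what is visible of it).
- bot.place_of(camera, name): "location" ([column, row] in pixels: a listed point, or the origin of a listed thing).
The state is a dict: "time_s": time; "qpos": joint angles; "qvel": joint speeds; "joint_torque": joint torques, N m; "tool_pos": TCP position; "orientation": TCP orientation; "contact_force": force on the tool from outside, world axes, zero at the start; "wrist_torque": the same for the moment, N m; "finger_gap": finger opening in m.
Only numpy, scipy, OpenCV 4.12 (cv2) and the standard library are available. Lean on these libraries where they do the work, as an engineer would, in place of code of your own. Each camera call takes 0.05 s, during which the arm holds its last target.

TASK

The laser engraver's control console has a black push-latch flap in its top. Push the flap in and let go so that it pops open by itself, press the round key under it all the way down, then swing the flap back over and push it in once more so that it latches and stays shut, flush with the console's top. Use only pushes of the fingertips: do not press the square key, and do not pick up or shift any of the things standing about.

Things in the scene. Friction and masses are not known exactly. Their poses are not given: they have to be found in the camera images.
- console: Grey sheet-metal box fixed to the bench, 260 (x) by 220 (y) by 100 mm high. Origin: centre of its underside; z up. Its top has a well 124 (x) by 96 mm (y from -50 to +46), 38 mm deep, covered by the flap.
- flap_hinge (a point): Middle of the flap's hinge line, fixed to the console at (0, 45, 100) mm in its frame, with its axes; the hinge line runs along x. The flap: black plastic, 119 mm along the hinge, 93 mm from hinge to free edge, 4 mm thick. It opens by its -y edge rising; to shut it, push its outer face from the +y side over and down against its spring (1 to 3 N).
- flap_press (a point): Small grey disc on the flap's outer face where it is to be pushed, 76 mm from the hinge line, half-way along it; moves with the flap. z: outward normal of the outer face; -y: from the hinge to the free edge. With the flap latched it is level with the console's top.
- flap (a joint): Angle of the flap (rad): 0 = latched flush, -0.066 = pushed in to the stop (5 mm at the disc), 1.9 = fully open, leaning out over the console's +y side. Push latch: from 0, pushed (3 to 5 N) to the stop and let go, it swings open by its damped spring in about 2 s. Pushed shut (slowly) on to the stop (up to 6 N) and let go, it comes back up to 0 and stays; a further push pops it open again.
- round_key_top (a point): Centre of the top of the round key, 26 mm across, one of two white keys in the well; which of them is nearer the robot varies. Its top lies 16 mm below the console's top, 51 mm from the hinge line, 27 mm to one side of the well's middle. z up.
- round_key (a joint): Travel of the round key (m), 0 = out, 0.006 = fully down (about 5 N); springs back.
- square_key_top (a point): Centre of the top of the square key, 22 by 22 mm, 54 mm from the round one, same height. Not to be pressed.
- square_key (a joint): Travel of the square key (m), 0 = out, 0.006 = fully down.
- gauge: Loose aluminium stepped block, 30 by 20 by 26 mm, standing on the console's top by a corner of the well's -y side. Origin: centre of its underside. Leave alone.
- lamp: Loose wooden lamp base with an upright clear plate, 50 by 130 by 128 mm high, on the bench on the console's -y side. Origin: centre of its underside. Leave alone.
- crystal: Loose clear block 80 by 80 by 20 mm lying on the bench on the console's -y side. Origin: centre of its underside. Leave alone.
- driver: Loose screwdriver lying on the bench beyond the console. Leave alone.

How it is judged:
By the outcome, as a careful person would: the job done as asked, in the order asked, and still so for the second after the job is handed in, with the robot touching nothing.
It also fails if it takes over 54 s, if anything falls off the work surface, if the arm or the gripper's body presses on something with over 40 N, if the wrist force passes 120 N, or if a joint passes its speed limit or range.

## Working session

There is one attempt and no reset: what is moved stays moved. The work goes in short steps, Python scripts to look and compute and a tool call to move; the robot and the scene stay as the last step left them, time stands still between calls to the robot, and variables do not carry over. Pictures are saved under pics/ and viewed, and the job is handed in when it is done.

Besides the shell and the picture viewer there is one more tool, called after ">>>" as name(argument=value, ...) on one line, values as JSON. send_rows: Moves the arm, as the interface text tells. Its arguments: {"type":"object","properties":{"increments":{"type":"array"},"grip_force":{"type":"number"}},"required":["increments"]}

```bash
mkdir -p pics; ls
cat > h.py <<'E'
import numpy as np, cv2
from station import bot
from scipy.spatial.transform import Rotation as Ro
def snap(cam,fn=None):
    f=bot.grab_frame(cam)
    if fn: cv2.imwrite('pics/'+fn,f['image'])
    return f
def px2w(f,u,v,z=None,d=None):
    K=f['mtx'];T=np.linalg.inv(f['view'])
    r=np.array([(u-K[0,2])/K[0,0],(v-K[1,2])/K[1,1],1.])
    if z is not None:
        o=T[:3,3];dw=T[:3,:3]@r
        return o+dw*(z-o[2])/dw[2]
    if d is None:
        w=f['range_z'][int(round(v))-2:int(round(v))+3,int(round(u))-2:int(round(u))+3];w=w[w>0]
        d=np.median(w) if w.size else np.nan
    return T[:3,:3]@(r*d)+T[:3,3]
def w2px(f,p):
    q=f['view'][:3,:3]@np.array(p)+f['view'][:3,3];q=f['mtx']@q
    return q[:2]/q[2]
E
python3 - <<'E'
from h import *
np.set_printoptions(precision=4,suppress=True)
print(bot.sense())
for c in('scene','top'):
    f=snap(c,c+'0.png'); print(c,np.linalg.inv(f['view'])[:3])
    for n in('console','flap_hinge','flap_press','gauge','lamp','crystal','driver'):
        for r in bot.place_of(c,n)[:2]:
            u,v=r['location'];
            try:print(n,np.round([u,v],1),round(r['confidence'],2),px2w(f,u,v))
            except Exception as e:print(n,u,v,e)
E
```

```text
pics
{'time_s': 0.0, 'qpos': array([-66.4632,  24.2855,  93.4322,   0.0012,  62.3726,  -1.0879]), 'qvel': array([-0.026 ,  0.0602, -0.0008,  0.0304, -0.0192, -0.04  ]), 'joint_torque': array([ -0.0005, -55.7395, -28.1738,   0.0001,   0.0074,  -0.    ]), 'tool_pos': array([ 0.2602, -0.5676,  0.2305]), 'orientation': array([-179.9097,   -0.0028,   24.6242]), 'contact_force': array([ 0.4066, -0.4274, -0.319 ]), 'wrist_torque': array([ 0.0099,  0.006 , -0.0539]), 'finger_gap': 0.08529386935341227}
scene [[-0.8177  0.4286 -0.3842  0.9339]
 [ 0.5756  0.6109 -0.5436  0.4108]
 [ 0.0017 -0.6657 -0.7462  0.7469]]
console [335.3 235.6] 0.96 [0.5731 0.0394 0.1007]
flap_hinge [361.9 208.6] 0.9 [0.5026 0.0209 0.1013]
flap_press [326.5 185. ] 0.95 [ 0.5169 -0.0541  0.1013]
gauge [263.3 206.5] 0.71 [ 0.6351 -0.0697  0.1085]
lamp [230.5 178.2] 0.93 [ 0.6089 -0.226   0.0286]
crystal [290.5 147.2] 0.66 [ 0.4585 -0.2389  0.0204]
driver [269.  312.3] 0.65 [0.706  0.0482 0.0112]
driver [260.6 203.4] 0.31 [ 0.6364 -0.0754  0.1117]
top [[-0.0019 -0.9824  0.187   0.4093]
 [-1.      0.0029  0.0047 -0.0668]
 [-0.0051 -0.187  -0.9823  1.029 ]]
console [262.9 256.1] 0.64 [ 0.496  -0.0253  0.1017]
flap_hinge [235.7 252.1] 0.96 [0.5031 0.0222 0.1008]
flap_press [277.3 246.1] 0.79 [ 0.5135 -0.0504  0.1005]
flap_press [265.1 258.1] 0.74 [ 0.4925 -0.0292  0.101 ]
gauge [295.9 180.7] 0.77 [ 0.6246 -0.0832  0.1267]
lamp [376.  208.6] 0.56 [ 0.5893 -0.2341  0.0483]
crystal [387. 286.] 0.74 [ 0.4471 -0.2544  0.02  ]
crystal [373.2 205.5] 0.44 [ 0.5847 -0.2198  0.1039]
driver [232.8 156.5] 0.77 [0.6983 0.0381 0.0235]
```

View pics/scene0.png

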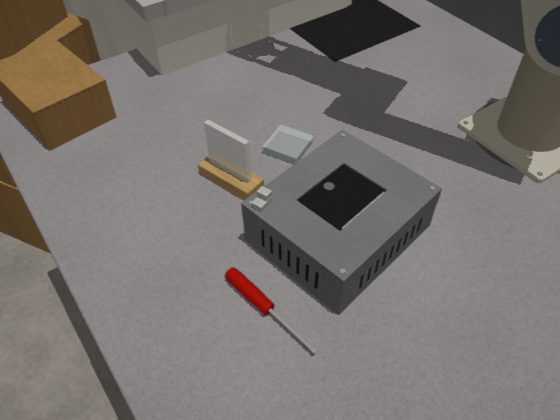

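View pics/top0.png

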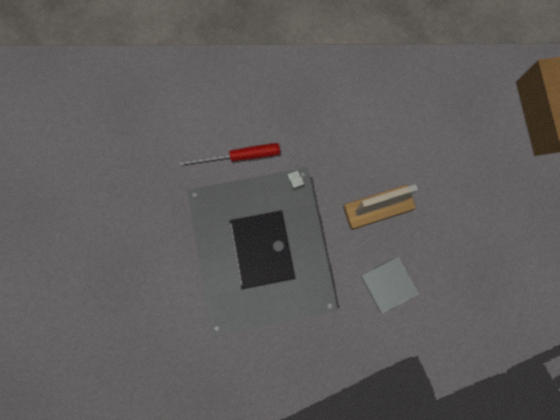

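Console near (0.5, -0.02), yaw about 9.5°; disc at scene (329,186), top (278,246). I'll refine this by fitting the black flap outline.

Run:
```python
from h import *
np.set_printoptions(precision=4,suppress=True)
for c in('scene','top'):
    f=snap(c); im=f['image']; P=[]
    hp=(.5028,.0215,.1); dp=(.515,-.052,.1)
    m=(im.max(2)<45).astype(np.uint8)
    n,l,st,ce=cv2.connectedComponentsWithStats(m)
    mid=w2px(f,np.array([.5028,.0215,.1])+.5*(np.array([.0125,-.0735,0])))
    k=l[int(mid[1]),int(mid[0])]; print(c,mid,k,st[k])
    cs,_=cv2.findContours((l==k).astype(np.uint8),0,2); ct=max(cs,key=cv2.contourArea)[:,0]
    W=np.array([px2w(f,u,v,z=.1)[:2] for u,v in ct],np.float32)
    r=cv2.minAreaRect(W); print(r, cv2.boxPoints(r))
    # disc
    g=im.max(2); uu,vv=w2px(f,dp); 
    x0,y0=int(uu)-14,int(vv)-14
    sub=((g[y0:y0+28,x0:x0+28]>55)).astype(np.uint8)
    n,l,st,ce=cv2.connectedComponentsWithStats(sub)
    for i in range(1,n):
        if st[i,4]>15: print('disc',st[i],px2w(f,*(ce[i]+[x0,y0]),z=.1))
```

```text
scene [344.6239 197.3872] 54 [ 298  165   87   65 2740]
((0.5098036527633667, -0.022944848984479904), (0.12023042142391205, 0.09131159633398056), 10.948907852172852) [[ 0.4421  0.0105]
 [ 0.4595 -0.0792]
 [ 0.5775 -0.0564]
 [ 0.5602  0.0333]]
disc [  0   0  20  15 160] [ 0.5112 -0.0786  0.1   ]
disc [ 9 11 12  8 76] [ 0.5139 -0.0519  0.1   ]
top [257.2089 248.7258] 1 [ 231  212   63   77 3122]
((0.5086847543716431, -0.023629631847143173), (0.12056829780340195, 0.09157128632068634), 10.727446556091309) [[ 0.4409  0.0101]
 [ 0.458  -0.0798]
 [ 0.5764 -0.0574]
 [ 0.5594  0.0326]]
disc [22  0  6 28 93] [ 0.5232 -0.0717  0.1   ]
disc [  9  10  11  11 102] [ 0.5142 -0.0516  0.1   ]
```

```bash
cat >> h.py <<'E'
YAW=10.8; xc=np.array([np.cos(np.radians(YAW)),np.sin(np.radians(YAW)),0]); yc=np.array([-xc[1],xc[0],0])
O=np.array([.5083,-.0213,0])   # console origin
def c2w(x,y,z): return O+x*xc+y*yc+np.array([0,0,z])
def delta(x,y,z):
    s=bot.sense();R=Ro.from_euler('xyz',s['orientation'],degrees=True)
    Rt=Ro.from_euler('xyz',[180,0,YAW],degrees=True)
    d=R.inv().apply(c2w(x,y,z)-s['tool_pos'])*100
    w=(R.inv()*Rt).as_rotvec(degrees=True)
    p=s['tool_pos']-O
    print('t %.2f console mm'%s['time_s'],np.round([p@xc*1e3,p@yc*1e3,p[2]*1e3],1),'F',np.round(s['contact_force'],1),'gap',round(s['finger_gap'],3),'delta cm',np.round(d,2),'turn',np.round(w,2))
E
python3 -c "
from h import *
delta(0,-31,.2)"
```

```text
t 0.90 console mm [-345.9 -490.7  231.3] F [ 0.9 -0.   0. ] gap 0.085 delta cm [-695.36 2970.83    3.18] turn [ 0.   -0.   13.82]
```

```bash
sed -i 's/R.inv().apply(c2w(x,y,z)/R.inv().apply(c2w(x*1e-3,y*1e-3,z*1e-3)/' h.py
```

>>> send_rows(increments=[[[0,0,0],[0,0,7],0],[[0,0,0],[0,0,6.8],0],[[3.4,-4.5,0],[0,0,0],0],[[3.4,-4.5,0],[0,0,0],0],[[3.4,-4.5,0],[0,0,0],0]], grip_force=60)

```text
time_s: 1.52
tool_pos: [0.3371, -0.417, 0.2312]
orientation: [179.9, -0.0, 10.0]
contact_force: [1.7, 0.2, -0.3]
finger_gap: -0.0001
```

```bash
python3 -c "
from h import *
delta(0,-31,200)"
```

```text
t 1.52 console mm [-242.3 -356.6  231.2] F [ 1.7  0.2 -0.3] gap -0.0 delta cm [ 23.78 -32.9    3.06] turn [ 0.14 -0.04 -0.79]
```

>>> send_rows(increments=[[[3.5,-4.8,0],[0,0,-0.8],0],[[3.5,-4.8,0],[0,0,0],0],[[3.5,-4.8,0],[0,0,0],0],[[3.5,-4.8,0],[0,0,0],0],[[3.5,-4.8,0],[0,0,0],0]])

```text
time_s: 2.15
tool_pos: [0.4686, -0.1409, 0.2322]
orientation: [179.7, -0.3, 10.7]
contact_force: [1.3, 0.1, -0.7]
finger_gap: 0.0002
```

```bash
python3 -c "
from h import *
delta(0,-31,130)"
```

```text
t 2.15 console mm [ -61.4 -110.   232.2] F [ 1.3  0.1 -0.7] gap 0.0 delta cm [ 6.09 -7.96 10.2 ] turn [ 0.32 -0.25 -0.09]
```

>>> send_rows(increments=[[[3,-4,2],[0,0,0],0],[[3,-4,2],[0.3,-0.2,0],0],[[0,0,3],[0,0,0],0],[[0,0,3],[0,0,0],0],[[0,0,0],[0,0,0],0]])

```text
time_s: 2.78
tool_pos: [0.5179, -0.0436, 0.1314]
orientation: [179.9, -0.4, 11.2]
contact_force: [-0.6, -0.0, 0.0]
finger_gap: 0.0001
```

```bash
python3 -c "
from h import *
delta(0,-31,110)
snap('top','top1.png');snap('scene','scene1.png')"
```

```text
t 2.77 console mm [  5.3 -23.7 131.4] F [-0.6 -0.   0. ] gap 0.0 delta cm [-0.55  0.72  2.14] turn [ 0.12 -0.39  0.36]
```

View pics/scene1.png

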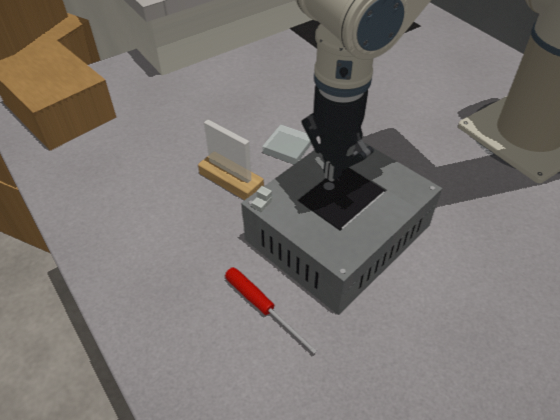

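The fingertips are above the flap disc, around (328,185), and clear of everything.

>>> send_rows(increments=[[[-0.5,0.7,0.5],[0,0,0],0],[[0,0,0.8],[0,0,0],0],[[0,0,0.5],[0,0,0],0],[[0,0,0],[0,0,0],0],[[0,0,0],[0,0,0],0]])

```text
time_s: 3.5
tool_pos: [0.5178, -0.0538, 0.1176]
orientation: [179.7, -0.9, 11.0]
contact_force: [0.5, -0.8, 0.1]
finger_gap: -0.0002
```

```bash
python3 -c "
from h import *
delta(0,-31,100)"
```

```text
t 3.50 console mm [  3.2 -33.7 117.6] F [ 0.5 -0.8  0.1] gap -0.0 delta cm [-0.35 -0.28  1.75] turn [ 0.29 -0.92  0.22]
```

>>> send_rows(increments=[[[-0.3,-0.2,0.6],[0.2,-0.8,0],0],[[0,0,0.5],[0,0,0],0],[[0,0,0.4],[0,0,0],0],[[0,0,0.3],[0,0,0],0],[[0,0,0.3],[0,0,0],0]])

```text
time_s: 4.12
tool_pos: [0.5146, -0.052, 0.0954]
orientation: [179.9, -0.1, 11.0]
contact_force: [-1.4, 1.8, 5.3]
finger_gap: -0.0001
```

```bash
python3 -c "
from h import *
delta(0,-31,95)"
```

```text
t 4.12 console mm [  0.4 -31.4  95.4] F [-1.4  1.8  5.3] gap -0.0 delta cm [-0.04 -0.04  0.04] turn [ 0.08 -0.07  0.24]
```

>>> send_rows(increments=[[[0,0,0.3],[0,0,0],0],[[0,0,0.3],[0,0,0],0],[[0,0,0.2],[0,0,0],0],[[0,0,0.2],[0,0,0],0],[[0,0,0],[0,0,0],0]])

```text
time_s: 4.75
tool_pos: [0.5146, -0.0519, 0.0958]
orientation: [179.9, -0.1, 11.1]
contact_force: [-1.2, -0.3, 2.2]
finger_gap: 0.0002
```

```bash
python3 -c "
from h import *
delta(0,-31,95)"
```

```text
t 4.75 console mm [  0.5 -31.3  95.8] F [-1.2 -0.3  2.2] gap 0.0 delta cm [-0.05 -0.03  0.08] turn [ 0.09 -0.13  0.25]
```

>>> send_rows(increments=[[[0,0,-4],[0,0,0],0],[[0,2,-5],[0,0,0],0],[[0,2,-4],[0,0,0],0],[[0,0,-2],[0,0,0],0],[[0,0,0],[0,0,0],0]])

```text
time_s: 5.38
tool_pos: [0.522, -0.0924, 0.2496]
orientation: [179.9, -0.1, 11.1]
contact_force: [0.2, 0.2, -0.5]
finger_gap: -0.0001
```

>>> send_rows(increments=[[[0,0,0],[0,0,0],0],[[0,0,0],[0,0,0],0],[[0,0,0],[0,0,0],0],[[0,0,0],[0,0,0],0],[[0,0,0],[0,0,0],0]])

```text
time_s: 6.0
tool_pos: [0.5199, -0.0914, 0.2452]
orientation: [-180.0, 0.3, 11.1]
contact_force: [0.3, -0.6, -0.3]
finger_gap: 0.0002
```

```bash
python3 -c "
from h import *
delta(0,-6,180)
f=snap('top','top2.png')
for n in('round_key_top','square_key_top','flap_press'):
  for r in bot.place_of('top',n)[:2]:
    u,v=r['location']; print('top',n,u,v,r['confidence'],px2w(f,u,v),px2w(f,u,v,z=.084))
f=snap('scene','scene2.png')
for n in('round_key_top','square_key_top','flap_press'):
  for r in bot.place_of('scene',n)[:2]:
    u,v=r['location']; print(n,u,v,r['confidence'],px2w(f,u,v),px2w(f,u,v,z=.084))
print(c2w(.027,-.006,.084),c2w(-.027,-.006,.084))
"
```

```text
t 6.00 console mm [ -1.8 -71.  245.2] F [ 0.3 -0.6 -0.3] gap 0.0 delta cm [ 0.24 -6.5   6.52] turn [-0.03  0.26  0.33]
top round_key_top 268.9 262.1 0.43 [ 0.48690347 -0.03527544  0.08495409] [ 0.48698189 -0.03524362  0.084     ]
top square_key_top 261.5 231.1 0.56 [ 0.50637859 -0.03396728  0.33963521] [ 0.54237422 -0.02180865  0.084     ]
top flap_press 246.8 248.9 0.58 [ 0.45666889 -0.03356895  0.58674138] [0.51050312 0.00415678 0.084     ]
square_key_top 328.5 209.1 0.59 [ 0.53768384 -0.02060187  0.08419128] [ 0.53756947 -0.02072639  0.084     ]
flap_press 359.9 173.8 0.92 [0.50999014 0.01170075 0.17792247] [ 0.44000804 -0.0541809   0.084     ]
[ 0.53594604 -0.02213443  0.084     ] [ 0.48290253 -0.03225302  0.084     ]
```

View pics/scene2.png

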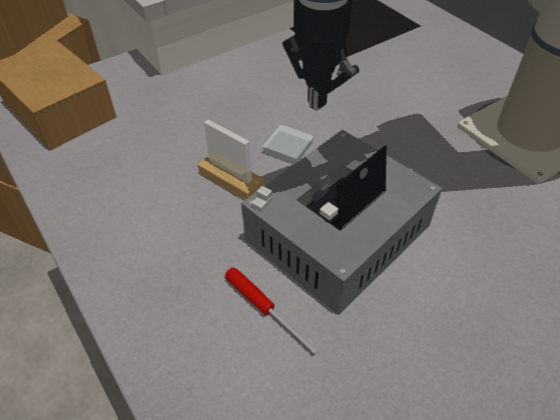

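View pics/top2.png

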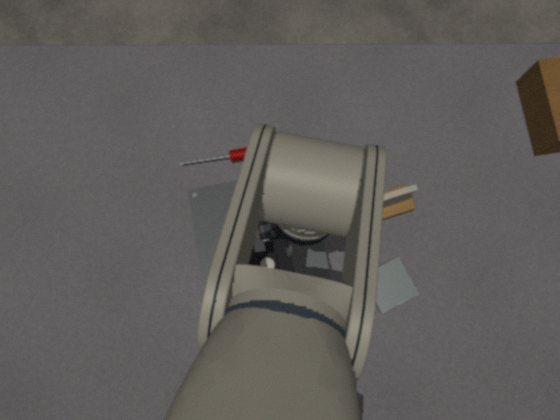

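```bash
python3 -c "
import cv2,numpy as np
a=cv2.resize(cv2.imread('pics/scene2.png')[180:240,290:370],None,fx=6,fy=6,interpolation=2)[:360]
b=cv2.resize(cv2.imread('pics/top2.png')[220:290,230:290],None,fx=5,fy=5,interpolation=2)
h=max(a.shape[0],b.shape[0]);o=np.zeros((h,a.shape[1]+b.shape[1],3),np.uint8);o[:a.shape[0],:a.shape[1]]=a;o[:b.shape[0],a.shape[1]:]=b
cv2.imwrite('pics/z2.png',o)"
```

```text
(no output)
```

View pics/z2.png

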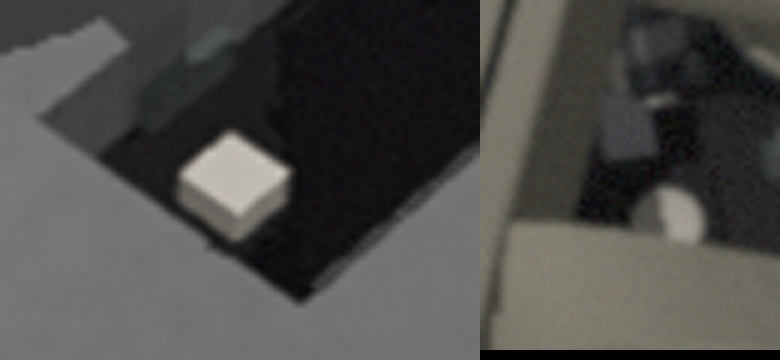

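The close-up shows the round key on the robot's side (console x = -27 mm) and the square key on the far side. Next I move over the round key.

>>> send_rows(increments=[[[-0.6,-1,1],[0,0,0.3],0],[[-0.6,-1.5,2],[0,0,0],0],[[-0.6,-1.5,2],[0,0,0],0],[[-0.6,-1.5,2],[0,0,0],0],[[0,0,1],[0,0,0],0]])

```text
time_s: 7.02
tool_pos: [0.4824, -0.0391, 0.1622]
orientation: [-180.0, 0.2, 10.7]
contact_force: [0.1, -0.2, 0.5]
finger_gap: -0.0001
```

```bash
python3 -c "
from h import *
delta(-27,-6,110)"
```

```text
t 7.03 console mm [-28.8 -12.7 162.2] F [ 0.1 -0.2  0.5] gap -0.0 delta cm [ 0.2  -0.67  5.22] turn [-0.02  0.23 -0.06]
```

>>> send_rows(increments=[[[0.2,-0.6,1.5],[0,0,0],0],[[0,0,1.5],[0,0,0],0],[[0,0,1.2],[0,0,0],0],[[0,0,0.8],[0,0,0],0],[[0,0,0],[0,0,0],0]])

```text
time_s: 7.65
tool_pos: [0.484, -0.0333, 0.1085]
orientation: [-180.0, 0.2, 10.7]
contact_force: [0.4, -0.5, -0.0]
finger_gap: -0.0002
```

```bash
python3 -c "
from h import *
delta(-27,-6,84)"
```

```text
t 7.65 console mm [-26.1  -7.2 108.5] F [ 0.4 -0.5 -0. ] gap -0.0 delta cm [-0.08 -0.12  2.45] turn [-0.01  0.21 -0.11]
```

>>> send_rows(increments=[[[-0.1,-0.1,0.8],[0,0,0],0],[[0,0,0.8],[0,0,0],0],[[0,0,0.6],[0,0,0],0],[[0,0,0.5],[0,0,0],0],[[0,0,0.4],[0,0,0],0]])

```text
time_s: 8.28
tool_pos: [0.4838, -0.0328, 0.0772]
orientation: [180.0, 0.1, 10.7]
contact_force: [-10.7, 1.1, 50.8]
finger_gap: 0.0003
```

```bash
python3 -c "
from h import *
delta(-27,-6,78)"
```

```text
t 8.28 console mm [-26.2  -6.7  77.2] F [-10.7   1.1  50.8] gap 0.0 delta cm [-0.08 -0.07 -0.08] turn [ 0.03  0.08 -0.13]
```

50 N at z = 77.2 mm means the key has bottomed at its stop. I back off and go over the flap to its +y side.

>>> send_rows(increments=[[[0,0,-2],[0,0,0],0],[[0,0,-4],[0,0,0],0],[[0,0,-5],[0,0,0],0],[[0,0,-4],[0,0,0],0],[[0,0,0],[0,0,0],0]])

```text
time_s: 8.9
tool_pos: [0.4846, -0.0327, 0.2312]
orientation: [180.0, 0.0, 10.7]
contact_force: [0.3, 0.2, 0.1]
finger_gap: -0.0001
```

```bash
python3 -c "
from h import *
delta(0,125,240)
f=snap('scene','scene3.png')
for r in bot.place_of('scene','flap_press')[:2]:
    u,v=r['location']; p=px2w(f,u,v);q=p-O;print(u,v,r['confidence'],q@xc,q@yc,p[2])
"
```

```text
t 8.90 console mm [-25.4  -6.7 231.2] F [0.3 0.2 0.1] gap -0.0 delta cm [  2.51 -13.18  -0.9 ] turn [ 0.04  0.04 -0.12]
380.4 185.8 0.73 0.013514169892940098 0.07391311869310573 0.1861325620539389
```

View pics/scene3.png

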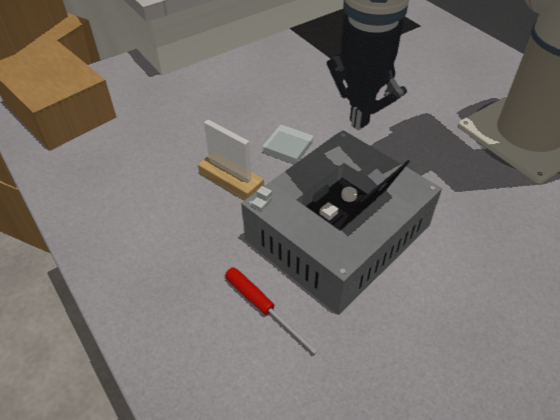

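The flap leans fully open (its free edge runs around (380,185)) and the round key shows at (349,194), back out. I cross over to the +y side.

>>> send_rows(increments=[[[0.5,-2.7,-0.5],[0,0,0],0],[[0.5,-2.7,-0.2],[0,0,0],0],[[0.5,-2.7,0],[0,0,0],0],[[0.5,-2.7,0],[0,0,0],0],[[0.5,-2.7,0],[0,0,0],0]])

```text
time_s: 9.62
tool_pos: [0.4773, 0.1067, 0.2263]
orientation: [-179.9, 1.2, 10.4]
contact_force: [0.2, 0.4, 0.7]
finger_gap: -0.0003
```

```bash
python3 -c "
from h import *
delta(0,125,165)"
```

```text
t 9.62 console mm [ -6.5 131.5 226.3] F [0.2 0.4 0.7] gap -0.0 delta cm [0.79 0.66 6.11] turn [-0.13  1.25 -0.35]
```

>>> send_rows(increments=[[[0.7,0,2],[0,1.2,-0.3],0],[[0,0,2],[0,0,0],0],[[0,0,2],[0,0,0],0],[[0,0,0.2],[0,0,0],0],[[0,0,0],[0,0,0],0]])

```text
time_s: 10.25
tool_pos: [0.4789, 0.1094, 0.155]
orientation: [-179.9, 0.8, 11.0]
contact_force: [-0.8, 0.5, 0.4]
finger_gap: 0.0
```

```bash
python3 -c "
from h import *
delta(0,95,165)
snap('scene','scene4.png')
# path
w=14.5
for th in range(100,-4,-10):
    t=np.radians(th); r=78 if th>60 else 78+ (60-th)/60*9
    print(th, np.round([45-r*np.cos(t)+w, 100+r*np.sin(t)],1))
"
```

```text
t 10.25 console mm [ -4.4 133.9 155. ] F [-0.8  0.5  0.4] gap 0.0 delta cm [ 0.42  3.88 -1.02] turn [-0.13  0.79  0.17]
100 [ 73.  176.8]
90 [ 59.5 178. ]
80 [ 46.  176.8]
70 [ 32.8 173.3]
60 [ 20.5 167.5]
50 [  8.4 160.9]
40 [ -2.5 152.1]
30 [-11.9 141.2]
20 [-19.4 128.7]
10 [-24.7 114.8]
0 [-27.5 100. ]
```

View pics/scene4.png

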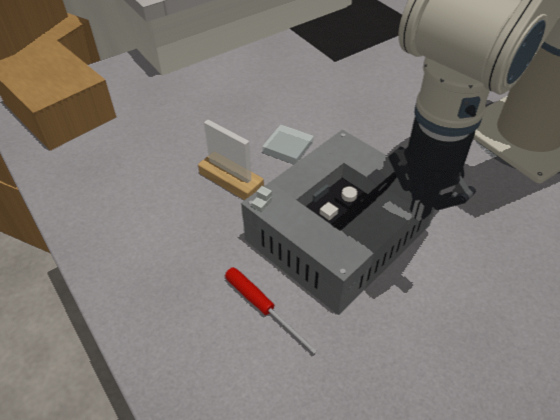

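The fingers stand on the flap's +y side at z = 155 mm, not touching it. I push over gradually.

>>> send_rows(increments=[[[0.4,1.3,-0.4],[0,0.7,0],0],[[0,1.3,-0.3],[0,0,0],0],[[0,1.2,-0.3],[0,0,0],0],[[0,1.2,0],[0,0,0],0],[[0,1.2,0],[0,0,0],0]])

```text
time_s: 10.92
tool_pos: [0.4973, 0.0456, 0.1682]
orientation: [-179.8, -0.3, 10.9]
contact_force: [-1.3, 2.2, 2.9]
finger_gap: 0.0004
```

```bash
python3 -c "
from h import *
delta(0,46,172)"
```

```text
t 10.93 console mm [  1.7  67.8 168.2] F [-1.3  2.2  2.9] gap 0.0 delta cm [-0.17  2.18 -0.38] turn [-0.16 -0.27  0.14]
```

>>> send_rows(increments=[[[-0.1,1,-0.4],[0,0,0],0],[[0,1,0],[0,0,0],0],[[0,1,0],[0,0,0],0],[[0,1,0.2],[0,0,0],0],[[0,0.8,0.3],[0,0,0],0]])

```text
time_s: 11.55
tool_pos: [0.5049, -0.0048, 0.1661]
orientation: [-179.8, -0.1, 10.9]
contact_force: [-0.1, 3.2, -1.3]
finger_gap: -0.0002
```

```bash
python3 -c "
from h import *
delta(0,8,161)
snap('scene','scene5.png')"
```

```text
t 11.55 console mm [ -0.3  16.8 166.1] F [-0.1  3.2 -1.3] gap -0.0 delta cm [0.03 0.88 0.51] turn [-0.23 -0.14  0.1 ]
```

View pics/scene5.png

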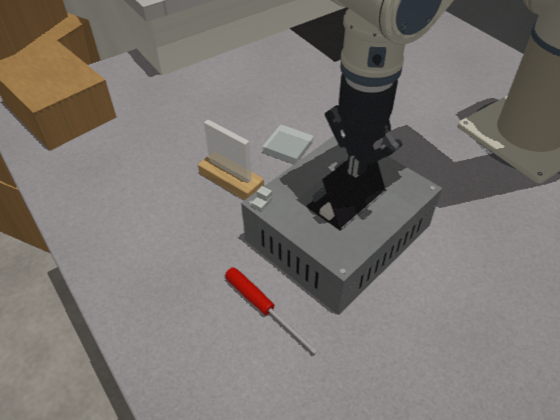

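The flap is at roughly 55° and following the fingers at (350,180). I continue along the arc.

>>> send_rows(increments=[[[0,0.9,0.6],[0,0,0],0],[[0,0.6,0.6],[0,0,0],0],[[0,0.6,0.7],[0,0,0],0],[[0,0.5,0.7],[0,0,0],0],[[0,0.4,0.6],[0,0,0],0]])

```text
time_s: 12.22
tool_pos: [0.5115, -0.0375, 0.1322]
orientation: [-179.9, -0.2, 10.9]
contact_force: [-1.0, 4.0, 2.3]
finger_gap: -0.0
```

```bash
python3 -c "
from h import *
delta(0,-19.4,129)"
```

```text
t 12.22 console mm [ 1.000e-01 -1.650e+01  1.322e+02] F [-1.   4.   2.3] gap -0.0 delta cm [-0.01  0.29  0.32] turn [-0.13 -0.17  0.12]
```

>>> send_rows(increments=[[[0,0.3,0.5],[0,0,0],0],[[0,0.2,0.5],[0,0,0],0],[[0,0.2,0.5],[0,0,0],0],[[0,0.1,0.4],[0,0,0],0],[[0,0.1,0.4],[0,0,0],0]])

```text
time_s: 12.85
tool_pos: [0.5132, -0.0461, 0.1072]
orientation: [-179.8, -0.1, 10.9]
contact_force: [-1.5, 3.4, 3.4]
finger_gap: -0.0001
```

```bash
python3 -c "
from h import *
delta(0,-31,100)"
```

```text
t 12.85 console mm [  0.2 -25.3 107.2] F [-1.5  3.4  3.4] gap -0.0 delta cm [-0.02  0.57  0.72] turn [-0.19 -0.15  0.13]
```

>>> send_rows(increments=[[[0,0.2,0.3],[0,0,0],0],[[0,0.1,0.3],[0,0,0],0],[[0,0.1,0.25],[0,0,0],0],[[0,0,0.25],[0,0,0],0],[[0,0,0.25],[0,0,0],0]])

```text
time_s: 13.48
tool_pos: [0.5147, -0.0503, 0.0947]
orientation: [-179.8, -0.2, 10.9]
contact_force: [-11.7, 5.7, 46.1]
finger_gap: -0.0
```

```bash
python3 -c "
from h import *
delta(0,-31,95)"
```

```text
t 13.47 console mm [  0.9 -29.7  94.7] F [-11.7   5.7  46.1] gap -0.0 delta cm [-0.09  0.13 -0.03] turn [-0.18 -0.2   0.13]
```

On the stop (46 N). I let go, raising slowly at first.

>>> send_rows(increments=[[[0,0,-0.2],[0,0,0],0],[[0,0,-0.3],[0,0,0],0],[[0,0,-0.6],[0,0,0],0],[[0,0,-1.5],[0,0,0],0],[[0,0,-3],[0,0,0],0]])

```text
time_s: 14.1
tool_pos: [0.5131, -0.0511, 0.1513]
orientation: [-179.8, 0.0, 11.0]
contact_force: [0.8, -0.5, 0.0]
finger_gap: -0.0001
```

>>> send_rows(increments=[[[0,4,-4],[0,0,0],0],[[-3,5,-2],[0,0,0],0],[[-4,4,-1],[0,0,0],0],[[-4,3,0],[0,0,0],0],[[0,0,0],[0,0,0],0]])

```text
time_s: 14.72
tool_pos: [0.4366, -0.2359, 0.2304]
orientation: [179.7, -0.5, 11.1]
contact_force: [0.3, -0.5, -0.6]
finger_gap: -0.0001
```

```bash
python3 -c "
from h import *
delta(0,-31,95)
f=snap('scene','scene6.png');g=snap('top','top6.png')
for n,F in(('scene',f),('top',g)):
  for r in bot.place_of(n,'flap_press')[:2]:
    u,v=r['location']; p=px2w(F,u,v);q=p-O;print(n,u,v,r['confidence'],q@xc,q@yc,p[2])
# heights over flap vs console top
for x in(-40,0,40):
  print([round(px2w(f,*w2px(f,c2w(x/1e3,y/1e3,.1)))[2],4) for y in(-70,-42,-20,10,35,60)])
"
```

```text
t 14.72 console mm [-110.6 -197.4  230.4] F [ 0.3 -0.5 -0.6] gap -0.0 delta cm [ 11.04 -16.64  13.56] turn [ 0.26 -0.47  0.32]
scene 323.1 184.6 0.78 0.00500719993054169 -0.03906363273087626 0.10052914569771909
top 276.6 248.2 0.62 -0.0038075889927223177 -0.02766428837137532 0.1013303502637739
[np.float64(0.1009), np.float64(0.1005), np.float64(0.1005), np.float64(0.1007), np.float64(0.1001), np.float64(0.1003)]
[np.float64(0.1005), np.float64(0.0993), np.float64(0.0998), np.float64(0.1007), np.float64(0.1), np.float64(0.1006)]
[np.float64(0.1), np.float64(0.1005), np.float64(0.1011), np.float64(0.1005), np.float64(0.1001), np.float64(0.1012)]
```

View pics/scene6.png

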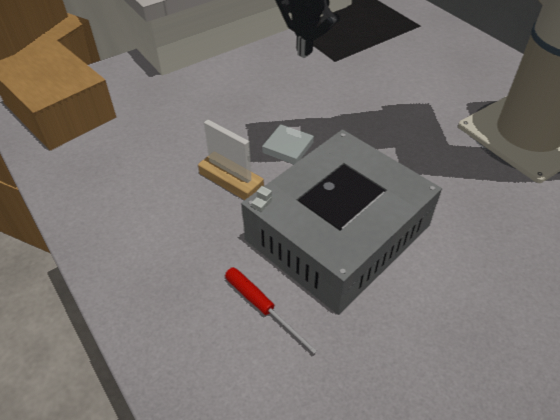

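The flap is shut and flush, with the disc at (329,186) as at the start, and the loose things are where they were. I wait a second and check again before handing in.

>>> send_rows(increments=[[[0,0,0],[0,0,0],0],[[0,0,0],[0,0,0],0],[[0,0,0],[0,0,0],0],[[0,0,0],[0,0,0],0],[[0,0,0],[0,0,0],0]])

```text
time_s: 15.55
tool_pos: [0.4406, -0.2308, 0.2292]
orientation: [179.8, -0.4, 11.7]
contact_force: [0.0, 0.6, 0.3]
finger_gap: 0.0001
```

>>> send_rows(increments=[[[0,0,0],[0,0,0],0],[[0,0,0],[0,0,0],0],[[0,0,0],[0,0,0],0],[[0,0,0],[0,0,0],0],[[0,0,0],[0,0,0],0]])

```text
time_s: 16.18
tool_pos: [0.4405, -0.231, 0.2292]
orientation: [179.8, -0.4, 11.6]
contact_force: [-0.4, 0.3, 0.3]
finger_gap: 0.0002
```

```bash
python3 -c "
from h import *
f=snap('scene')
a=cv2.imread('pics/scene0.png')
d=cv2.absdiff(f['image'],a).max(2); print('diff flap/gauge/lamp+driver regions',[d[s].mean().round(1) for s in(np.s_[165:230,298:386],np.s_[185:210,245:275],np.s_[120:200,195:265],np.s_[265:355,220:320])])
for x in(-40,0,40):
  print([round(float(px2w(f,*w2px(f,c2w(x/1e3,y/1e3,.1)))[2]),4) for y in(-70,-42,-20,10,35,60)])
bot.sign_off()"
```

```text
diff flap/gauge/lamp+driver regions [np.float64(1.9), np.float64(1.4), np.float64(8.4), np.float64(1.6)]
[0.1005, 0.101, 0.1004, 0.1002, 0.1009, 0.1008]
[0.1002, 0.0997, 0.1004, 0.1001, 0.1009, 0.1009]
[0.1, 0.0999, 0.1002, 0.1001, 0.1004, 0.1012]
the job is handed in; nothing more can be done
```

The job was handed in at about 16 s, with every step done in the order asked. I pushed the flap in and let go, and it popped open by itself. Next I pressed the round key, the one nearer the robot, down to its stop. Then I swung the flap over from the +y side, pushed it on to its stop and let go.

**Flap:** about 2 s after release it was still shut. It measured level with the console's top to within about 1 mm, which is as fine as the depth picture can tell. The disc was back where it started in the picture.

**Round key:** the fingertip stopped at z = 77.2 mm against 78 mm expected, with 51 N at the wrist, so it was fully down. A later picture showed it sprung back out.

**Forces:** the highest readings were 51 N on the key and 46 N on the flap's stop, both from the fingertips. Both are above the few newtons needed but below the 120 N wrist limit. I only read the force at the end of each move, so a brief higher peak would not show.

**Surroundings:** the square key was not touched. The gauge and driver areas looked unchanged from the first picture. The lamp area differed more (8.4 grey levels against about 1.5 elsewhere). The arm's new shadow falls there, and the lamp showed in its original place in the picture taken just after release. I compared the crystal by eye only.

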